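# Hold a drilled plate over its locating pins

## Robot

A 6-joint arm with a two-finger parallel gripper is mounted at the origin on a cart in front of the work surface, level with it; the furniture and walls round the work are solid. World frame = base frame: x ahead of the robot, y to its left, z up, the work surface at z = 0. Lengths are in m, angles in rad, forces in N, time in s.
With the tool pointing down it reaches from about 0.325 to 0.775 m from the base axis. Payload 9.3 kg.
Tool frame: the origin (TCP) lies between the finger pads; the fingertips stand 22 mm ahead of it and the grasp point (between the pads) lies 3 mm ahead of it; z points along the fingers, y is the line along which they close (so a half turn about z gives the same grasp; the last joint's range is limited). The gripper opens to 85 mm and grips with 20 to 120 N. Pads are 22 mm wide; open, the fingers measure 114 mm over their backs; the gripper's body (76 mm by 85 mm) begins 54 mm behind the grasp point. The pads swing forward as they close: fully open they stand 13 mm farther back than shut.
Start: joints at [-1.442, 0.259, 0.021, 1.334, 0, 1.418], TCP at [0.153, -0.528, 0.253] pointing down, gripper open.
Joint ranges: [-3.04, 3.04], [-0.91, 1.82], [-1.04, 1.36], [-1.92, 1.95], [-1.52, 1.45], [-3.14, 3.14]. Speed limits (rad/s): [2.22, 2.22, 2.79, 3.14, 3.14, 3.14].

## Interface

Orientations are given as a 3x3 rotation matrix whose columns are the frame's x, y, z axes.
In Python, from plant import ctrl, imaging, job, spotter, monitor gives the robot as it stands. Calls block until the motion is done:
- ctrl.reach(position, orientation): joint-space move of the TCP to a pose.
- ctrl.move_straight(position, orientation=None, vel=0.15): straight line of the TCP; orientation=None keeps the orientation; vel is the mean speed in m/s.
- ctrl.move_j(angles): joint-space move.
- ctrl.grip(opening, squeeze=None): finger opening in m; squeeze is the grip in N (None keeps the last); returns when the fingers have stopped.
- ctrl.pause(seconds).
- ctrl.ik(position, orientation): joint angles nearest the present ones, or None.
- imaging.read_camera(name): name is "scene" or "top"; returns a dict with "pixels" (420x560x3 uint8, red, green, blue), "depth" (420x560 float32, m along the optical axis (not along the pixel's ray), 0 where there is no reading), "camera_matrix" (3x3 intrinsics, pixels), "k1" (the pictures are not rectified: a ray, as slopes to the right and down, at radius r is drawn at 1 + k1 r^2 times it, then the intrinsics apply), "world_to_cam" (4x4, takes a point from world to camera coordinates). Camera axes: x right, y down, z forward; pixel columns grow to the right and rows downward; lengths in m; the calibration is good to about 2 mm. A picture is of the moment at which its call begins.
A pose or a line that the arm cannot do raises ctrl.MotionError and nothing moves.
- job.job_done(): hands the job in; it is judged then, once.
Trained networks look in a picture, given as the dict that the camera call returned (one of the last four; its "shot" number tells which), for a name from the list of things; names that differ only in an ending like _2 or _b are one class to them, and where a whole thing is asked for, a point or a joint stands for the part that bears it (a point fixed in the world has none). Each returns a list of dicts, best first, with "score" (0 to 1); they miss things now and then, are a little off and sometimes report something else, mostly with a low value. They report only what shows in the picture. A call takes as long as a camera call. They do not tell look-alikes from the thing itself.
- spotter.regions_of(picture, name): "region" (420x560 bool, what is visible of it) and "box" ([left, top, right, bottom] in pixels, round what is visible of it).
- spotter.place_of(picture, name): "pixel" ([column, row] in pixels: a listed point, or the origin of a listed thing).
Readings, each from a call of its own:
- monitor.get_clock(): time.
- monitor.get_joint_positions(): joint angles.
- monitor.get_joint_vel(): joint speeds.
- monitor.get_tau(): joint torques, N m.
- monitor.get_tool_pos(): TCP position.
- monitor.get_tcp_rot(): TCP orientation.
- monitor.get_contact_force(): force on the tool from outside, world axes, zero at the start.
- monitor.get_torque(): the same for the moment, N m.
- monitor.get_gripper_width(): finger opening in m.
- monitor.get_grip_force(): force on a finger pad.
Only numpy, scipy, OpenCV 4.12 (cv2) and the standard library are available. Lean on these libraries where they do the work, as an engineer would, in place of code of your own. Each camera call takes 0.05 s, during which the arm holds its last target. There are 200 camera calls.

## Task

Slide the vise's jaw (red finger grip) well back off the drilled aluminium plate and leave it open, then lift the plate out by its rib and carry it over the row of dropper bottles, above their caps, without knocking or shifting them or the timer. Finish holding the plate still and level about 1 cm above the tips of the fixture's two brass pins, with each pin squarely under one of the two holes (either way round), so that I can check the fit before it goes on: never touch the fixture, and do not set the plate down or let go at the end.

Things in the scene. Friction and masses are not known exactly. Their poses are not given: they have to be found in the camera images.
- vise: Small blue vise fixed to the desk, 142 x 66 mm, from x = -49 to +93 mm; fixed jaw top 32 mm above the desk. Origin on the desk below the middle of the plate's seat; z up; x points from the fixed jaw to the sliding jaw, which opens toward +x. The plate lies on steel ways 22 mm above the desk. Vise and fixture may stand either way round, left and right of the bottles.
- vise_jaw (a joint): Travel of the sliding jaw in m: 0 = shut on the plate, 0.040 = fully open; starts within 4 mm of shut. Stays where left; friction about 2.5 N. Shut, its lip overhangs the plate's edge by 7.5 mm, 1 mm above the plate's base, so the plate cannot be lifted. Jaw 62 mm wide (y), its top 43 mm above the desk.
- jaw_grip (a point): Middle of the top of the red finger grip that stands on the sliding jaw, 82.5 mm above the desk. The grip is an upright block 14 mm (along the vise's x) x 24 mm (vise's y), standing 40 mm above the jaw's top.
- plate: Loose aluminium plate, base 60 (x) x 100 (y) x 10 mm, about 0.22 kg. On its middle stands a lifting rib 34 mm (x) x 24 mm (y), 30 mm high (40 mm over all). Two 16 mm through holes at y = +35 and -35 mm. Origin at the centre of the underside, z up. Starts in the vise, axes along the vise's, up to 10 mm off-centre along y. Same after a half turn.
- hole_a (a point): Centre of one hole of the plate, at its underside (plate x = 0, y = +35 mm).
- hole_b (a point): Centre of the other hole, at the underside (plate x = 0, y = -35 mm).
- fixture: Locating fixture fixed to the desk: dark steel base 70 (x) x 116 (y) x 14 mm with two upright brass pins 8 mm in diameter at y = +35 and -35 mm, tips 46 mm above the desk. Origin at the centre of the underside, z up.
- pin_a (a point): Centre of the tip of the fixture's pin at its y = +35 mm.
- pin_b (a point): Centre of the tip of the fixture's pin at its y = -35 mm.
- stain_red: Red-capped brown glass dropper bottle, 33 mm diameter, 87 mm high, loose; one of three standing in a row between the vise and the fixture. Origin at the centre of its underside, z up.
- stain_violet: Black-capped brown glass dropper bottle, 33 mm diameter, 87 mm high, loose; one of three standing in a row between the vise and the fixture. Origin at the centre of its underside, z up.
- stain_iodine: White-capped brown glass dropper bottle, 33 mm diameter, 87 mm high, loose; one of three standing in a row between the vise and the fixture. Origin at the centre of its underside, z up.
- timer: White laboratory timer, 66 x 62 x 20 mm, loose, lying near the robot; not to be disturbed. Origin at the centre of its underside.
There are look-alikes about, which are no part of the job. What is shaped like the stain_red but pink is not meant.

How it is judged:
By the outcome, as a careful person would: the job done as asked, in the order asked, and still so for the second after the job is handed in, while the arm keeps its last pose, push and grip.
It also fails if it takes over 45 s, if anything falls off the work surface, if the arm or the gripper's body presses on something with over 40 N, if the wrist force passes 120 N, or if a joint passes its speed limit or range.

## Working session

There is one attempt and no reset: what is moved stays moved. The work goes in short steps, each a Python script; the robot and the scene stay as the last script left them, time stands still between calls to the robot, and variables do not carry over. Pictures are saved under pics/ and viewed, at most 10 in all, crops included, and the job is handed in when it is done.

```bash
ls; mkdir -p pics; cat > h.py <<'E'
import numpy as np, cv2
from plant import ctrl, imaging, job, spotter, monitor
def snap(n,f=None):
    p=imaging.read_camera(n)
    if f: cv2.imwrite('pics/'+f,p['pixels'][...,::-1])
    return p
def ray(p,uv):
    K=p['camera_matrix']; d=np.array([(uv[0]-K[0,2])/K[0,0],(uv[1]-K[1,2])/K[1,1]])
    u=d.copy()
    for _ in range(20): u=d/(1+p['k1']*(u@u))
    return np.array([u[0],u[1],1.])
def toworld(p,uv,z=None,depth=None):
    T=np.linalg.inv(p['world_to_cam']); r=T[:3,:3]@ray(p,uv); o=T[:3,3]
    return o+r*(depth if depth is not None else (z-o[2])/r[2])
def cloud(p,mask):
    out=[]
    for v,u in zip(*np.nonzero(mask)):
        d=p['depth'][v,u]
        if d>0: out.append(toworld(p,(u,v),depth=d))
    return np.array(out)
E
python3 - <<'E'
from h import *
for c in('scene','top'):
    p=snap(c,c+'0.png'); T=np.linalg.inv(p['world_to_cam']); print(c,T[:3,3].round(3),T[:3,2].round(2),p['camera_matrix'][0,0],p['k1'])
    Z=dict(jaw_grip=.0825,hole_a=.022,hole_b=.022,pin_a=.046,pin_b=.046,plate=.022)
    for n in['vise','jaw_grip','plate','hole_a','fixture','pin_a','stain_red','stain_violet','stain_iodine','timer']:
        for r in spotter.place_of(p,n): print(n,round(r['score'],2),np.round(r['pixel'],1),toworld(p,r['pixel'],z=Z.get(n,0)).round(4))
print(monitor.get_clock())
E
```

```text
pics
scene [0.075 0.512 0.579] [ 0.55 -0.58 -0.6 ] 427.38354200822624 -0.11360660763599419
vise 0.9 [293.1 198.7] [ 0.5884 -0.1131  0.    ]
jaw_grip 0.68 [276.4 161.7] [ 0.6364 -0.1089  0.0825]
plate 0.86 [293.9 189.8] [ 0.5902 -0.1175  0.022 ]
plate 0.33 [196.7 256.3] [0.5841 0.1758 0.022 ]
hole_a 0.71 [299.9 180.2] [ 0.6056 -0.1578  0.022 ]
hole_a 0.67 [288.8 200.1] [ 0.5725 -0.0789  0.022 ]
fixture 0.82 [210.8 259.7] [0.5761 0.1501 0.    ]
pin_a 0.98 [195.5 254.3] [0.5679 0.1884 0.046 ]
pin_a 0.76 [214.1 237. ] [0.5791 0.1331 0.046 ]
stain_red 0.95 [278.  236.5] [0.5248 0.0105 0.    ]
stain_red 0.93 [337.6 250.2] [ 0.408  -0.0375  0.    ]
stain_red 0.83 [300.1 261.2] [0.4438 0.0366 0.    ]
stain_red 0.67 [314.8 232.5] [ 0.4758 -0.0505  0.    ]
stain_violet 0.73 [248.8 225.2] [0.5962 0.0246 0.    ]
stain_iodine 0.73 [239.4 208.6] [ 0.6541 -0.0032  0.    ]
timer 0.82 [267.9 296.1] [0.4296 0.1436 0.    ]
top [0.431 0.022 0.922] [ 0.13 -0.02 -0.99] 442.69562304250354 0.01584000502631894
vise 0.62 [355.9 188.2] [ 0.6009 -0.1473  0.    ]
vise 0.58 [338.7 196.5] [ 0.5829 -0.1105  0.    ]
jaw_grip 0.65 [338.8 163.5] [ 0.6343 -0.0999  0.0825]
plate 0.59 [342.6 194.1] [ 0.5844 -0.1155  0.022 ]
hole_a 0.62 [322.9 195.1] [ 0.5821 -0.0748  0.022 ]
hole_a 0.61 [360.9 187.2] [ 0.5989 -0.1537  0.022 ]
fixture 0.82 [212.1 199.3] [0.5762 0.1561 0.    ]
fixture 0.41 [213.7 274.2] [0.4205 0.1495 0.    ]
pin_a 0.89 [221.8 190. ] [0.5878 0.1305 0.046 ]
pin_a 0.56 [187.5 202.5] [0.5623 0.1981 0.046 ]
stain_red 0.79 [301.6 279.3] [ 0.4101 -0.0312  0.    ]
stain_red 0.58 [272.5 263.6] [0.4421 0.0288 0.    ]
stain_red 0.57 [308.1 248.7] [ 0.4729 -0.045   0.    ]
stain_red 0.49 [280.6 227.3] [0.5174 0.0121 0.    ]
stain_violet 0.58 [275.6 194.3] [0.5873 0.0228 0.    ]
stain_iodine 0.78 [284.2 167.1] [0.646  0.0046 0.    ]
timer 0.75 [215.6 270.8] [0.4274 0.1457 0.    ]
1.1
```

View pics/top0.png

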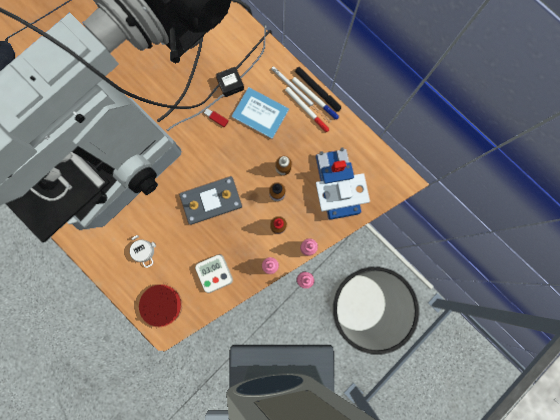

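View pics/scene0.png

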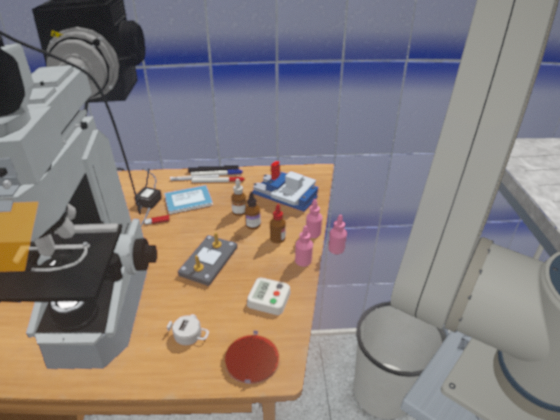

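Top view: the vise is at about (340,190) with its red grip at (339,165). The fixture is at (210,200) with pins at (195,205) and (226,195). The brown bottles are white (284,165), black (277,190) and red (279,224), and the timer is at (213,272). 

Things that could be mistaken:
- **Red bottle:** pink bottles at (310,246), (270,265) and (306,280) have the same shape. The real one is brown glass at (279,224).
- **Grip:** the red USB stick at (216,118) and the pens at (300,100) are red too. The real one is the block on the blue vise at (339,165).
- **Vise, plate and fixture:** only one of each shows.

Next I'll check a close crop and measure.

```bash
python3 - <<'E'
from h import *
from scipy.spatial import cKDTree
import pickle
P={c:snap(c) for c in('top','scene')}
pickle.dump(P,open('P0.pkl','wb'))
t=P['top']['pixels'][...,::-1]; s=P['scene']['pixels'][...,::-1]
a=cv2.resize(t[140:225,300:380],None,fx=4.5,fy=4.5,interpolation=cv2.INTER_CUBIC)
b=cv2.resize(t[165:235,165:245],None,fx=4.5,fy=4.5,interpolation=cv2.INTER_CUBIC)
c=cv2.resize(s[150:215,245:330],None,fx=4.2,fy=4.2,interpolation=cv2.INTER_CUBIC)
im=np.zeros((600,800,3),np.uint8)
for q,x,y in((a,0,0),(b,400,0),(c,380,325)):
    q=q[:600-y,:800-x]; im[y:y+q.shape[0],x:x+q.shape[1]]=q
cv2.imwrite('pics/crop0.png',im)
for n,p in P.items():
    full=cloud(p,p['depth']>0)
    def box(m): return m
    for nm,c0,zr in(('rib',(.59,-.115),(.057,.066)),('platetop',(.59,-.115),(.028,.036)),('grip',(.635,-.103),(.074,.09)),('pins',(.576,.16),(.036,.06)),('fixbase',(.576,.158),(.009,.02)),('jaw',(.64,-.1),(.038,.049)),('desk',(.5,.05),(-.02,.008))):
        m=full[(np.hypot(full[:,0]-c0[0],full[:,1]-c0[1])<.085)&(full[:,2]>zr[0])&(full[:,2]<zr[1])]
        if len(m)<4: print(n,nm,len(m));continue
        rc=cv2.minAreaRect((m[:,:2]*1000).astype(np.float32))
        print(n,nm,len(m),m.mean(0).round(4),np.median(m[:,2]).round(4),'rect',np.round(rc[0],1),np.round(rc[1],1),round(rc[2],1))
    m=full[(full[:,0]>.35)&(full[:,0]<.75)&(full[:,1]>.2)&(full[:,2]>.03)]
    for z0 in np.arange(.03,.6,.06):
        k=m[(m[:,2]>=z0)&(m[:,2]<z0+.06)]
        if len(k): i=k[:,1].argmin(); print(n,'scope z',z0.round(2),'min y',k[i].round(3), len(k), k[np.argmin(np.hypot(k[:,0]-.575,k[:,1]-.16))].round(3))
    for q in('stain_red','stain_violet','stain_iodine'):
        r=spotter.regions_of(p,q)[:4]
        for g in r:
            k=cloud(p,g['region']); print(n,q,round(g['score'],2),g['box'],np.median(k,0).round(3),'zmax',np.percentile(k[:,2],98).round(3),np.median(p['pixels'][g['region']],0))
E
```

```text
top rib 217 [ 0.5899 -0.1122  0.0619] 0.0621 rect [ 602.1 -109.4] [64.  25.3] 14.6
top platetop 1254 [ 0.5766 -0.1135  0.0322] 0.0322 rect [ 589.2 -113.3] [ 99.  100.7] 10.0
top grip 92 [ 0.6335 -0.1001  0.0816] 0.0818 rect [ 634.  -100.4] [14.1 23.2] 14.4
top pins 30 [0.573  0.1603 0.0432] 0.0431 rect [574.2 158.5] [ 7.6 76. ] 19.5
top fixbase 1815 [0.5734 0.1582 0.0148] 0.0147 rect [574.1 158.8] [ 70.8 116.1] 19.2
top jaw 436 [ 0.6211 -0.1018  0.0432] 0.0432 rect [ 607.3 -105.8] [74.2 62.3] 10.6
top desk 4688 [ 0.5001  0.0524 -0.    ] -0.0 rect [500.2  49.7] [166.8 169.1] 44.7
top scope z 0.03 min y [0.735 0.221 0.032] 1917 [0.594 0.249 0.086]
top scope z 0.09 min y [0.724 0.2   0.138] 2158 [0.592 0.251 0.093]
top scope z 0.15 min y [0.719 0.202 0.154] 5373 [0.666 0.259 0.197]
top scope z 0.21 min y [0.703 0.212 0.21 ] 1774 [0.686 0.224 0.267]
top scope z 0.27 min y [0.741 0.203 0.327] 4734 [0.676 0.234 0.319]
top scope z 0.33 min y [0.731 0.2   0.351] 10620 [0.674 0.237 0.34 ]
top scope z 0.39 min y [0.747 0.2   0.392] 686 [0.686 0.261 0.391]
top stain_red 0.69 [264.6, 257.5, 275.
[... 1924 characters left out ...]
in_red 0.88 [328.1, 216.4, 346.6, 255.4] [ 0.406 -0.029  0.039] zmax 0.083 [160. 104. 124.]
scene stain_red 0.72 [308.6, 200.0, 321.1, 240.2] [ 0.469 -0.037  0.042] zmax 0.082 [166. 103. 122.]
scene stain_red 0.65 [267.6, 203.8, 290.1, 244.1] [0.514 0.024 0.04 ] zmax 0.083 [115.   68.5  43. ]
scene stain_violet 0.71 [230.9, 179.6, 244.5, 214.4] [0.637 0.014 0.041] zmax 0.081 [130. 109.  91.]
scene stain_violet 0.69 [242.3, 190.2, 258.2, 230.8] [0.582 0.026 0.04 ] zmax 0.081 [111.  81.  59.]
scene stain_iodine 0.65 [231.3, 182.4, 245.3, 211.9] [0.636 0.013 0.04 ] zmax 0.076 [126. 104.  80.]
scene stain_iodine 0.42 [275.6, 172.1, 312.4, 203.7] [ 0.58  -0.103  0.033] zmax 0.064 [171. 177. 185.]
```

View pics/crop0.png

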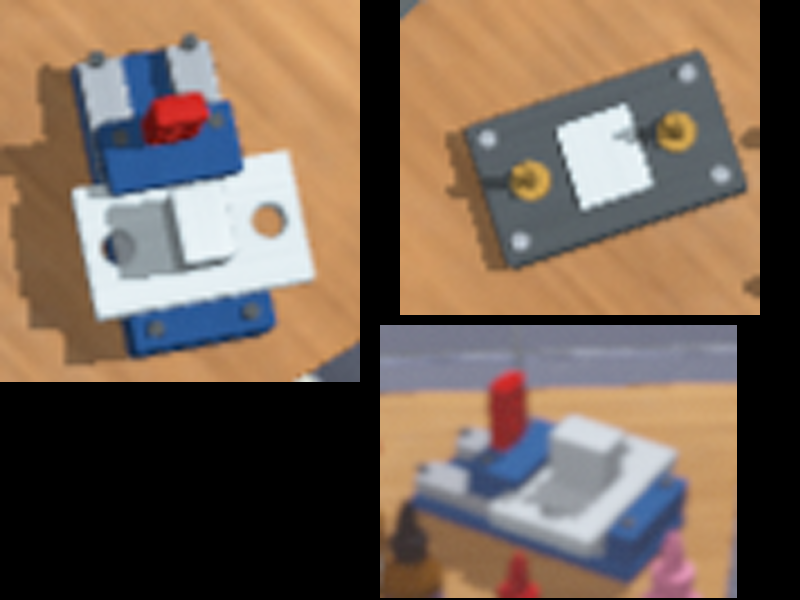

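The crop confirms the choice: red upright grip on the blue jaw, white plate with rib and two holes, and dark fixture with two brass pins. Next I'll refine the plate pose by colour-filtering the cloud.

```bash
python3 - <<'E'
from h import *
import pickle
P=pickle.load(open('P0.pkl','rb'))
for n,p in P.items():
    hsv=cv2.cvtColor(p['pixels'],cv2.COLOR_RGB2HSV)
    white=hsv[...,1]<70; blue=(hsv[...,0]>95)&(hsv[...,0]<125)&(hsv[...,1]>110)
    for nm,mask,zr in(('rib',white,(.055,.067)),('plate',white,(.026,.038)),('jaw',blue,(.039,.048)),('fixjaw',blue,(.028,.036))):
        m=cloud(p,mask&(p['depth']>0)); m=m[(np.hypot(m[:,0]-.592,m[:,1]+.114)<.075)&(m[:,2]>zr[0])&(m[:,2]<zr[1])]
        if len(m)<5: continue
        rc=cv2.minAreaRect((m[:,:2]*1000).astype(np.float32)); print(n,nm,len(m),np.round(rc[0],1),np.round(rc[1],1),round(rc[2],1))
a=np.radians(12); X=np.array([np.cos(a),np.sin(a),0]);Y=np.array([-X[1],X[0],0]);Z=np.array([0,0,-1.])
def R(y): return np.column_stack([np.cross(y,Z),y,Z])
for s in(1,-1):
  for nm,pos,y in(('grip',[.634,-.1005,.2],s*Y),('rib',[.59,-.113,.2],s*X),('ribY',[.59,-.113,.2],s*Y),('fix',[.574,.158,.1],s*np.array([np.cos(.33),np.sin(.33),0])),('fixY',[.574,.158,.1],s*np.array([-np.sin(.33),np.cos(.33),0]))):
    q=ctrl.ik(pos,R(y)); print(s,nm,None if q is None else np.round(q,2))
print(np.round(monitor.get_tcp_rot(),2))
E
```

```text
top rib 218 [ 588.2 -112.9] [34.5 24.1] 10.8
top plate 1025 [ 582.2 -114.7] [ 72.7 100.9] 10.6
top jaw 352 [ 625.9 -101.7] [33.9 61.1] 10.2
top fixjaw 234 [ 588.3 -109.8] [99.  65.2] 9.5
scene rib 131 [ 588.7 -116.3] [33.7 29.3] 11.5
scene plate 525 [ 577.5 -110.6] [115.7  77.6] 67.6
scene jaw 130 [ 621.4 -101.7] [30.2 58.8] 2.2
scene fixjaw 134 [574.2 -90. ] [111.5  51.5] 40.7
1 grip [-0.29  0.43  0.15  1.29  0.   -0.5 ]
1 rib [-0.33  0.36  0.04  1.25  0.    1.03]
1 ribY [-0.33  0.36  0.04  1.25  0.   -0.54]
1 fix [ 0.13  0.42 -0.15  1.01  0.    1.37]
1 fixY [ 0.13  0.42 -0.15  1.01  0.   -0.2 ]
-1 grip [-0.29  0.43  0.15  1.29  0.    2.64]
-1 rib [-0.33  0.36  0.04  1.25  0.   -2.11]
-1 ribY [-0.33  0.36  0.04  1.25  0.    2.6 ]
-1 fix [ 0.13  0.42 -0.15  1.01  0.   -1.77]
-1 fixY [ 0.13  0.42 -0.15  1.01  0.    2.94]
[[ 0.96  0.28 -0.  ]
 [ 0.28 -0.96  0.  ]
 [-0.   -0.   -1.  ]]
```

```bash
cat >> h.py <<'E'
def axes(deg):
    a=np.radians(deg); return np.array([np.cos(a),np.sin(a),0]),np.array([-np.sin(a),np.cos(a),0])
def down(y): z=np.array([0,0,-1.]); return np.column_stack([np.cross(y,z),y,z])
E
python3 - <<'E'
from h import *
import pickle
P=pickle.load(open('P0.pkl','rb'))
for n,p in P.items():
    f=cloud(p,p['depth']>0); m=f[(f[:,2]>.1)&(f[:,2]<.5)&(f[:,1]<.05)&(f[:,0]>.2)]
    if len(m):
        r=np.hypot(m[:,0],m[:,1]); th=np.arctan2(m[:,1],m[:,0])
        for a in np.arange(-1.4,.1,.2):
            k=(th>=a)&(th<a+.2)
            if k.any(): i=np.flatnonzero(k)[r[k].argmin()]; print(n,round(a,1),r[i].round(2),m[i].round(2))
X,Y=axes(10.7)
g=np.array([.634,-.1004,0])
ctrl.reach(g+[0,0,.16],down(Y))
print(monitor.get_clock(),monitor.get_tool_pos())
ctrl.grip(.05,40)
ctrl.move_straight(g+[0,0,.072],vel=.12)
print('F',monitor.get_contact_force())
ctrl.grip(.0,30)
print('w',monitor.get_gripper_width(),monitor.get_grip_force(),monitor.get_contact_force(),monitor.get_clock())
snap('top','grip.png')
E
```

```text
top -1.0 0.66 [ 0.46 -0.47  0.15]
top -0.8 0.66 [ 0.47 -0.46  0.12]
top -0.6 0.67 [ 0.55 -0.38  0.23]
top -0.4 0.25 [ 0.24 -0.05  0.16]
top -0.2 0.24 [ 0.24 -0.    0.18]
top -0.0 0.24 [0.23 0.04 0.27]
scene -1.4 0.72 [ 0.26 -0.67  0.21]
scene -1.2 0.71 [ 0.26 -0.66  0.13]
scene -1.0 0.66 [ 0.45 -0.48  0.21]
scene -0.8 0.65 [ 0.46 -0.46  0.23]
scene -0.6 0.67 [ 0.55 -0.38  0.33]
scene -0.4 0.71 [ 0.65 -0.27  0.13]
scene -0.2 0.2 [ 0.2 -0.   0.5]
scene -0.0 0.2 [0.2  0.   0.49]
3.8167 [ 0.63387503 -0.10119704  0.16012922]
F [0.3359049  0.85011139 0.21617446]
w 0.0236678066396474 34.32470619678497 [  2.01635785 -11.41989337   1.92019275] 5.4833
```

View pics/grip.png

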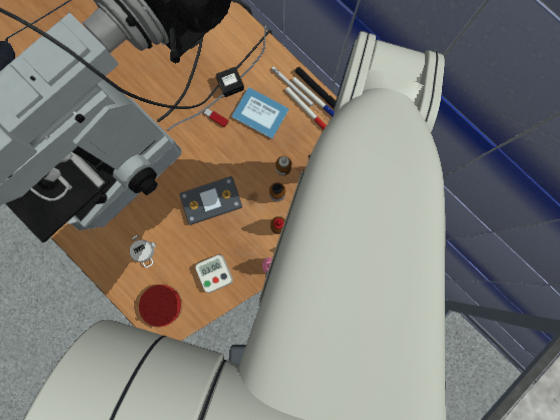

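The gripper holds the red grip (width 23.7 mm). The arm hides the vise in the top view at about (340,190), while the bottles and fixture are untouched. Pulling the jaw open now.

```bash
python3 - <<'E'
from h import *
X,Y=axes(10.7)
p0=np.array([.634,-.1004,.072])
for d in(.008,.020,.030,.034,.036):
    ctrl.move_straight(p0+d*X,vel=.06); F=monitor.get_contact_force()
    print(d,F.round(1),'along X',round(F@X,1),(monitor.get_tool_pos()-p0)@X,monitor.get_gripper_width())
    if abs(F@X)>15: break
E
```

```text
0.008 [  3.7 -10.6   1.5] along X 1.7 0.009181881724620419 0.023284959994165813
0.02 [  5.1 -11.2   1.4] along X 3.0 0.02137898385397066 0.02367913555548149
0.03 [ 4.9 -9.6  1. ] along X 3.0 0.031286837134939315 0.023616551703690387
0.034 [  2.3 -10.3   1.6] along X 0.4 0.03489447724281284 0.02360154398105497
0.036 [  0.7 -11.7   2.9] along X -1.5 0.036586367443600394 0.02349637277758361
```

```bash
python3 - <<'E'
from h import *
ctrl.grip(.045)
p=monitor.get_tool_pos(); p[2]=.17
ctrl.move_straight(p,vel=.15)
s=snap('scene'); cv2.imwrite('pics/s1.png',cv2.resize(s['pixels'][110:250,200:360,::-1],None,fx=4,fy=4,interpolation=cv2.INTER_CUBIC))
hsv=cv2.cvtColor(s['pixels'],cv2.COLOR_RGB2HSV); print(monitor.get_clock())
white=hsv[...,1]<70; red=((hsv[...,0]<8)|(hsv[...,0]>172))&(hsv[...,1]>150)
for nm,mask,zr,c in(('rib',white,(.055,.067),(.59,-.113)),('grip',red,(.074,.09),(.66,-.095))):
    m=cloud(s,mask&(s['depth']>0)); m=m[(np.hypot(m[:,0]-c[0],m[:,1]-c[1])<.05)&(m[:,2]>zr[0])&(m[:,2]<zr[1])]
    if len(m)>4: print(nm,len(m),m.mean(0).round(4),cv2.minAreaRect((m[:,:2]*1000).astype(np.float32)))
for r in spotter.place_of(s,'hole_a')+spotter.place_of(s,'plate'): print(round(r['score'],2),r['pixel'],toworld(s,r['pixel'],z=.022).round(4))
E
```

```text
8.175
rib 130 [ 0.5862 -0.1121  0.0613] ((587.76806640625, -114.86377716064453), (33.463478088378906, 28.77850341796875), 10.23338508605957)
grip 43 [ 0.6668 -0.091   0.0805] ((667.2607421875, -93.31800079345703), (11.284564018249512, 21.187116622924805), 1.9938676357269287)
0.7 [284.0, 198.1] [ 0.5856 -0.0776  0.022 ]
0.69 [298.6, 181.3] [ 0.6048 -0.1521  0.022 ]
0.73 [293.2, 192.2] [ 0.5851 -0.109   0.022 ]
0.34 [211.8, 260.8] [0.5534 0.1645 0.022 ]
```

View pics/s1.png

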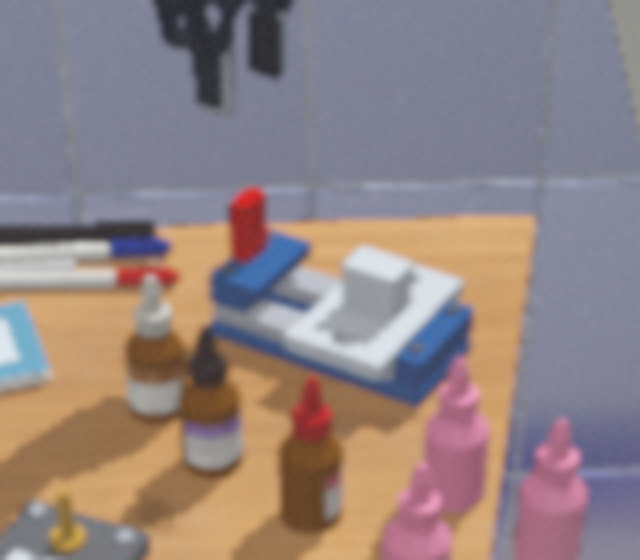

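The jaw is well open: the red grip is at crop (247,225), and bare ways show between the jaw and the plate. The rib at (378,275) is free and the bottles stand. Grasping the rib next.

```bash
python3 - <<'E'
from h import *
X,Y=axes(10.7)
c=np.array([.5882,-.1132,0])
ctrl.reach(c+[0,0,.17],down(X))
ctrl.grip(.06,40)
ctrl.move_straight(c+[0,0,.058],vel=.12)
print('F',monitor.get_contact_force().round(1))
ctrl.grip(0,30)
print('w',monitor.get_gripper_width(),monitor.get_grip_force(),monitor.get_contact_force().round(1),monitor.get_tool_pos())
ctrl.grip(0,60)
F0=monitor.get_contact_force()
for z in(.063,.075):
    ctrl.move_straight(c+[0,0,z],vel=.04); F=monitor.get_contact_force(); print(z,F.round(1),monitor.get_torque().round(2),monitor.get_gripper_width())
    if F[2]-F0[2]<-12: print('STUCK');break
print(monitor.get_clock())
E
```

```text
F [ 0.5  0.8 -0.4]
w 0.033301674849799144 31.27275288105011 [-0.8  0.3  6.1] [ 0.58859729 -0.11330197  0.0587741 ]
0.063 [ 1.1  0.5 -2.3] [-0.04 -0.31  0.  ] 0.03291228359312976
0.075 [-0.2 -0.7 -3.1] [-0.01  0.01 -0.02] 0.03279120150540116
12.3
```

```bash
python3 - <<'E'
from h import *
import pickle
c=np.array([.5882,-.1132,.19]); Xf,Yf=axes(19.2); f=np.array([.5741,.1587,0])
ctrl.move_straight(c,vel=.12)
ctrl.move_straight(f+[0,0,.19],down(Xf),vel=.13)
ctrl.move_straight(f+[0,0,.115],vel=.08)
ctrl.pause(.3)
print(monitor.get_tool_pos(),monitor.get_contact_force().round(1),monitor.get_gripper_width(),monitor.get_clock())
P={n:snap(n) for n in('top','scene')}; pickle.dump(P,open('P1.pkl','wb'))
a=P['top']['pixels'][120:320,150:350,::-1]; b=P['scene']['pixels'][190:310,140:280,::-1]
im=np.zeros((400,800,3),np.uint8); im[:,:400]=cv2.resize(a,(400,400)); im[:343,400:]=cv2.resize(b,(400,343),interpolation=cv2.INTER_CUBIC); cv2.imwrite('pics/hover.png',im)
for n,p in P.items():
    for nm,z in(('hole_a',.079),('pin_a',.046),('plate',.079)):
        for r in spotter.place_of(p,nm): print(n,nm,round(r['score'],2),np.round(r['pixel'],1),toworld(p,r['pixel'],z=z).round(4))
    full=cloud(p,p['depth']>0)
    for nm,zr in(('platetop',(.083,.095)),('pins',(.036,.05)),('base',(.009,.019))):
        m=full[(np.hypot(full[:,0]-.574,full[:,1]-.158)<.075)&(full[:,2]>zr[0])&(full[:,2]<zr[1])]
        if len(m)>4: print(n,nm,len(m),np.median(m[:,2]).round(4),np.round(np.hstack(cv2.minAreaRect((m[:,:2]*1000).astype(np.float32))),1))
E
```

```text
[0.57421257 0.15873509 0.11529044] [ 0.  -0.3 -2.6] 0.032603857492130454 17.0333
top hole_a 0.78 [223.  186.9] [0.588  0.1242 0.079 ]
top hole_a 0.6 [188.7 201.7] [0.5589 0.1892 0.079 ]
top pin_a 0.17 [335.3 146.7] [ 0.6781 -0.0986  0.046 ]
top plate 0.67 [205.9 193.2] [0.5756 0.1568 0.079 ]
top platetop 572 0.0886 [577.9 148.9  60.8  79.6  19.6]
top base 418 0.0143 [576.8 149.8  70.   97.1  18.9]
scene hole_a 0.56 [211.6 217.7] [0.5938 0.1224 0.079 ]
scene hole_a 0.43 [211.8 261.6] [0.5029 0.2013 0.079 ]
scene pin_a 0.89 [195.9 257.1] [0.5616 0.1927 0.046 ]
scene pin_a 0.59 [216.3 234.2] [0.5821 0.1248 0.046 ]
scene plate 0.64 [204.3 228.6] [0.5792 0.153  0.079 ]
scene platetop 829 0.0886 [574.9 156.6  62.4 103.6  19.4]
scene pins 28 0.0419 [571.8 158.6   6.6  76.7  16.5]
scene base 1312 0.0146 [574.3 156.7  71.7 117.6  19. ]
```

View pics/hover.png

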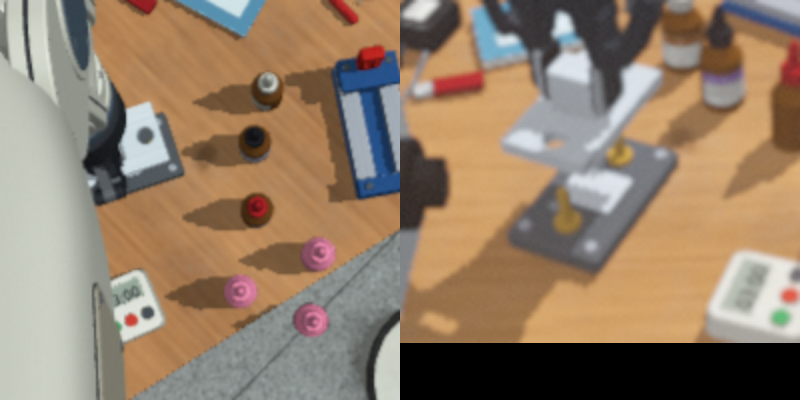

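Hover view: the bottles, timer and open vise are undisturbed. The plate sits over the fixture, with its hole at (145,135) in the left crop. Plate and base rectangles agree to about 0.6 mm and 0.5°. I'll apply that correction, descend and re-check.

```bash
python3 - <<'E'
from h import *
Xf,Yf=axes(18.8); f=np.array([.5734,.1588,.0929])
ctrl.move_straight(f,down(Xf),vel=.05); ctrl.pause(.5)
print(monitor.get_tool_pos(),monitor.get_contact_force().round(1),monitor.get_gripper_width(),monitor.get_grip_force(),monitor.get_clock())
P={n:snap(n) for n in('top','scene')}
a=P['top']['pixels'][140:240,160:260,::-1]; b=P['scene']['pixels'][190:310,140:280,::-1]
im=np.zeros((400,800,3),np.uint8); im[:,:400]=cv2.resize(a,(400,400),interpolation=cv2.INTER_CUBIC); im[:343,400:]=cv2.resize(b,(400,343),interpolation=cv2.INTER_CUBIC); cv2.imwrite('pics/final.png',im)
u,v=Xf[:2]*1000,Yf[:2]*1000
for n,p in P.items():
    for nm,z in(('hole_a',.056),('pin_a',.046)):
        for r in spotter.place_of(p,nm): print(n,nm,round(r['score'],2),np.round(r['pixel'],1),toworld(p,r['pixel'],z=z).round(4))
    full=cloud(p,p['depth']>0)
    for nm,zr in(('platetop',(.061,.071)),('base',(.009,.019))):
        m=full[(np.hypot(full[:,0]-.574,full[:,1]-.158)<.075)&(full[:,2]>zr[0])&(full[:,2]<zr[1])]
        rc=cv2.minAreaRect((m[:,:2]*1000).astype(np.float32)); c=np.array(rc[0])/1000
        x,y=c@u,c@v; L=rc[1][1]
        A=np.c_[m[:,:2]-m[:,:2].mean(0),np.ones(len(m))]; s=np.linalg.lstsq(A,m[:,2],rcond=None)[0]
        print(n,nm,len(m),np.median(m[:,2]).round(4),np.round(rc[0],1),np.round(rc[1],1),round(rc[2],1),"x'",round(x,1),"-y end",round(y-L/2,1),"yc",round(y,1),'tilt deg',np.degrees(s[:2]).round(2))
E
```

```text
[0.57342332 0.15880512 0.0930032 ] [-0.4  0.1 -3. ] 0.03295440686541499 60.8819854259491 18.525
top hole_a 0.58 [225.2 190. ] [0.5861 0.1225 0.056 ]
top pin_a 0.65 [219.1 190.3] [0.5872 0.1358 0.046 ]
top pin_a 0.3 [212.8 197.9] [0.5718 0.1481 0.046 ]
top platetop 523 0.0664 [577.5 147.7] [60.6 76.6] 18.5 x' 594.3 -y end -84.6 yc -46.3 tilt deg [-0.07  0.14]
top base 319 0.014 [565.8 127. ] [ 59.7 107.3] 54.7 x' 576.5 -y end -115.8 yc -62.1 tilt deg [0.19 0.08]
scene hole_a 0.97 [213.7 230.3] [0.585  0.1277 0.056 ]
scene hole_a 0.82 [198.4 254.2] [0.555  0.1907 0.056 ]
scene hole_a 0.72 [192.9 255.6] [0.5595 0.1998 0.056 ]
scene hole_a 0.47 [260.9 156.7] [ 0.7106 -0.1348  0.056 ]
scene pin_a 0.88 [192.4 257.8] [0.5649 0.1982 0.046 ]
scene pin_a 0.63 [216.9 233.1] [0.5837 0.1218 0.046 ]
scene pin_a 0.22 [205.8 240.1] [0.584  0.1498 0.046 ]
scene platetop 790 0.0663 [574.1 156.3] [ 61.3 103.9] 18.0 x' 593.8 -y end -89.0 yc -37.1 tilt deg [ 1.02 -0.26]
scene base 1089 0.0143 [573.9 157.3] [ 71.3 116.6] 18.8 x' 594.0 -y end -94.3 yc -36.1 tilt deg [ 1.16 -0.39]
```

View pics/final.png

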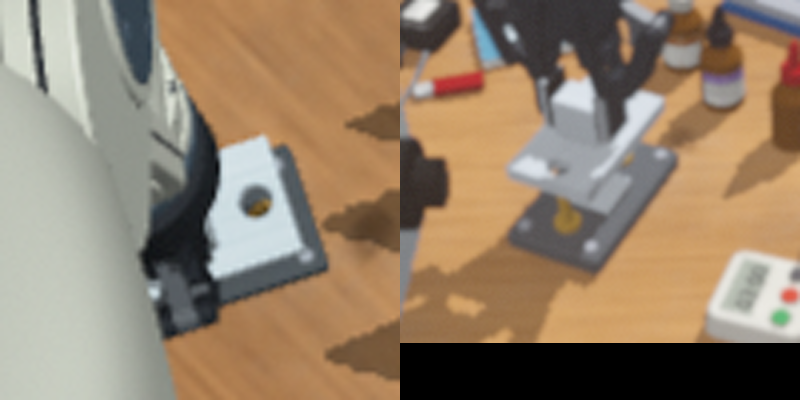

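In the final view, the top crop shows brass inside the visible hole at (258,207), offset about as the camera angle predicts. The scene crop shows the pin at (567,210) under the other hole, with a clear gap. The remaining offsets are at most about 1 mm, the plate is level, and its base is 10.4 mm above the tips. Handing in.

```bash
python3 -c "
from h import *
print(job.job_done())"
```

```text
the job is handed in; nothing more can be done
None
```

The job is handed in: the vise jaw is open (slid back about 36 mm) and the plate is held still and level about 10 mm above the pin tips, each hole within about 1 mm of its pin, with no sign in the pictures that the bottles, timer or fixture were disturbed.

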